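Clamp a project enclosure in the ratchet bench vice

ROBOT

A 6-joint arm with a two-finger parallel gripper is mounted at the origin on the work surface. World frame = base frame: x ahead of the robot, y to its left, z up, the work surface at z = 0. Lengths are in m, angles in rad, forces in N, time in s.
With the tool pointing down it reaches from about 0.3 to 0.775 m from the base axis. Payload 14.6 kg.
Tool frame: the origin (TCP) lies on the centre line of the jaws, within the pads' length; the fingertips stand ctrl.tcp_to_tips ahead of it and the grasp point (between the pads) lies 8 mm behind it (ctrl.tcp_to_tips is the distance from the TCP to the fingertips, in m); x points along the fingers, z is the direction in which the jaws open and shut, and the axes are right-handed (so a half turn about x gives the same grasp; the last joint's range is limited). The gripper opens to 94 mm and grips with 3 to 60 N. Pads are 16 mm wide; open, the fingers measure 119 mm over their backs; the gripper's body (75 mm by 177 mm) begins 78 mm behind the grasp point.
Start: joints at [1.185, 0.3, 1.521, -0, 1.321, -0.067], TCP at [0.172, 0.522, 0.216] pointing down, gripper open.
Joint ranges: [-3.03, 3.03], [-0.79, 2.21], [0.23, 2.52], [-1.04, 4.18], [0, 3.07], [-2.55, 2.55]. Speed limits (rad/s): [2.22, 2.22, 2.57, 3.14, 3.14, 3.14].

INTERFACE

Orientations are given as a rotation vector (axis times angle).
In Python, from rig import ctrl gives the robot as it stands. Calls block until the motion is done:
- ctrl.move_pose(position, orientation): joint-space move of the TCP to a pose.
- ctrl.move_l(position, ori=None, speed=0.15): straight line of the TCP; ori=None keeps the orientation; speed is the mean speed in m/s.
- ctrl.move_joints(angles): joint-space move.
- ctrl.move_gripper(opening): opening from 0.0 (shut) to 1.0 (fully open); the grip force is fixed at half the most; returns when the fingers have stopped.
- ctrl.dwell(seconds).
- ctrl.solve_ik(position, orientation): joint angles nearest the present ones, or None.
- ctrl.sense(): the state.
- ctrl.camera(name): name is "scene" or "top" or "wrist"; returns the picture (400x640x3 uint8, red, green, blue); there is no depth.
- ctrl.get_calibration(name): a dict with "intrinsics" (3x3 intrinsics, pixels), "world_to_cam" (4x4, takes a point from world to camera coordinates); the wrist camera has in their place "tool_from_camera" (4x4, takes a point from camera to tool coordinates, whose origin is the TCP and whose axes are the tool frame's). Camera axes: x right, y up, looking along -z (the intrinsics and any distortion apply to the point x, -y, -z); pixel columns grow to the right and rows downward; lengths in m; the calibration is good to about 2 mm. The wrist camera is an equidistant fisheye: a pixel r from the principal point sees the ray r / f radians off the axis. A picture is of the moment at which its call begins: read the wrist's pose just before it. get_calibration takes no time and is no camera call.
A pose or a line that the arm cannot do raises ctrl.Unreachable and nothing moves.
- ctrl.hand_in(): hands the job in, once; it reports no verdict.
Trained networks look in the newest picture that a camera, given by its name, has taken for a name from the list of things; names that differ only in an ending like _2 or _b are one class to them, and where a whole thing is asked for, a point or a joint stands for the part that bears it (a point fixed in the world has none). Each returns a list of dicts, best first, with "score" (0 to 1); they miss things now and then, are a little off and sometimes report something else, mostly with a low value. They report only what shows in the picture. A call takes as long as a camera call. They do not tell look-alikes from the thing itself.
- ctrl.recognise(camera, query): "position" ([x, y, z] in m, in world coordinates, good to about 4 mm: the middle of the surface that is visible of it).
- ctrl.pinpoint(camera, query): "position" ([x, y, z] in m, in world coordinates, good to about 4 mm: a listed point, or the origin of a listed thing).
The state is a dict: "time": time; "joint_pos": joint angles; "dq": joint speeds; "effort": joint torques, N m; "tool_pos": TCP position; "ee_rot": TCP orientation; "ft_force": force on the tool from outside, world axes, zero at the start; "ft_torque": the same for the moment, N m; "width": opening from 0.0 (shut) to 1.0 (fully open).
Only numpy, scipy, OpenCV 4.12 (cv2) and the standard library are available. Lean on these libraries where they do the work, as an engineer would, in place of code of your own. Each camera call takes 0.05 s, during which the arm holds its last target. There are 200 camera calls.

TASK

Get the die-cast enclosure ready for drilling: slide it along the vice bed fully home against the end stop, then close the vice on it with short back-and-forth swings of the ratchet handle until it is held firmly, clearly stiffer than the idle handle, but do not crush it. Close the jaw only with the handle, not by forcing the jaw itself, and leave the other things on the bench where they are.

Things in the scene. Friction and masses are not known exactly. Their poses are not given: they have to be found in the camera images.
- vise: Grey bench vice fixed on the bench, bed plate 200 x 240 x 20 mm. Origin on the bench surface; x = along the jaws, from the robot's side towards the end stop; y = from fixed jaw to moving jaw and ratchet. In this frame (mm): bed top z 20, x -100 to 100, y -90 to 150. Fixed jaw x 0 to 70, y -81 to -55 (gripping face), top z 60
- end_stop (a point): Centre of the near face of the low steel end stop across the far end of the jaws (at x 75, y -30, z 33 mm in the vice frame; the stop spans y -81 to -6, top z 46). The enclosure is home when its far end touches this face
- ratchet_axis (a point): Top of the ratchet hub on its vertical axis (x 20, y 105, z 96 mm in the vice frame). Round hub cover of 37 mm radius, top z 88; two guard posts of 6 mm radius at (-17, 139) and (57, 139), top z 95, block the handle from turning further
- vise_jaw: Moving jaw, x 0 to 70, top z 60. Its frame is parallel to the vice's and coincides with it when fully open; it moves towards the fixed jaw (-y); it starts 6 to 20 mm closed. Its spring-backed steel face, not pressed, is at y 31 mm of its own frame and yields 1 mm per 7 N of grip. It moves 10 mm per radian of ratchet wheel, about 8 mm per full handle stroke, and stays when the handle is let go
- vise_handle (a joint): Handle angle (rad) about the ratchet axis, -0.55 to 0.55, blocked beyond by the posts; 0: pointing along the vice's +y. Growing (anticlockwise from above, knob towards the robot) drives the wheel and closes the jaw; falling is the free return, clicking over 16 teeth of 0.39 rad. A full stroke gains two teeth and begins with 0.3 rad of free play (any stroke: up to 0.39). It stays where left
- handle_knob (a point): Middle of the upright round black knob (16 mm diameter, 52 mm high), 90 mm from the ratchet axis, 114.5 mm above the bench; the bar under it tops out 26 mm below. Push here: 1 to 2 N in free play and on return, 5 to 8 N to drive the idle wheel (first stroke always idle), plus 1.1 N per 10 N of grip. Firm is 20 to 60 N of grip: stop about 4 N above idle; over 70 N crushes the enclosure
- enclosure: Die-cast aluminium enclosure 80 (x) x 50 (y) x 40 (z) mm, 0.2 to 0.35 kg, lying loose on the vice bed between the jaws, partly out towards the robot. Origin at the centre of its underside, x along its length. When home its far end touches the end stop: origin at x 35 mm in the vice frame
- multimeter: Bystander: black analogue multimeter 140 x 95 x 38 mm, loose on the bench. Origin at the centre of its underside
- spool: Bystander: grey wire spool, 60 mm diameter, 40 mm high. Origin at the centre of its underside
- fluxjar: Bystander: small jar, 52 mm diameter, 55 mm high. Origin at the centre of its underside
- screwdriver: Bystander: screwdriver 170 mm long lying on the bench, handle to its -x; origin under its middle
- magnifier: Bystander: magnifier stand, base 100 x 70 mm, 234 mm high, thin arms spanning 178 mm. Origin at the centre of its underside
- board: Bystander: small circuit board 70 x 50 mm. Origin at the centre of its underside
There are look-alikes about, which are no part of the job. Leave any pink, red or yellow look-alike of the enclosure alone.

How it is judged:
By the outcome, as a careful person would: the job done as asked, in the order asked, and still so for the second after the job is handed in, with the robot touching nothing.
It also fails if it takes over 67 s, if anything falls off the work surface, if the arm or the gripper's body presses on something with over 40 N, if the wrist force passes 120 N, or if a joint passes its speed limit or range.

## Working session

There is one attempt and no reset: what is moved stays moved. The work goes in short steps, each a Python script; the robot and the scene stay as the last script left them, time stands still between calls to the robot, and variables do not carry over. Pictures are saved under pics/ and viewed, about 8 in all and at most 12, crops included, and the job is handed in when it is done.

```bash
mkdir -p pics; ls; python3 - <<'E'
from rig import ctrl
import cv2,numpy as np
for c in("top","scene"):
    im=ctrl.camera(c); cv2.imwrite(f"pics/{c}0.png",im[:,:,::-1])
    for q in("vise","end_stop","ratchet_axis","vise_jaw","handle_knob","enclosure","magnifier","multimeter","spool","fluxjar"):
        f=ctrl.pinpoint if True else 0
        print(c,q,[(np.round(d["position"],3).tolist(),round(d["score"],2)) for d in f(c,q)][:4])
s=ctrl.sense();print(s["time"],s["ee_rot"],s["ft_force"],ctrl.tcp_to_tips)
for c in("top","scene"):print(ctrl.get_calibration(c))
E
```

```text
pics
top vise [([0.562, -0.111, 0.004], 0.91), ([0.582, -0.463, -0.002], 0.24)]
top end_stop [([0.634, -0.141, 0.032], 0.85)]
top ratchet_axis [([0.583, -0.006, 0.096], 0.88)]
top vise_jaw [([0.559, -0.125, -0.001], 0.78)]
top handle_knob [([0.599, 0.079, 0.118], 0.8)]
top enclosure [([0.542, -0.306, 0.002], 0.95), ([0.334, -0.233, 0.002], 0.91), ([0.518, -0.13, 0.022], 0.82), ([0.346, -0.108, 0.0], 0.78)]
top magnifier [([0.582, -0.462, 0.003], 0.56), ([0.674, 0.266, 0.001], 0.3)]
top multimeter [([0.482, 0.365, -0.002], 0.62)]
top spool [([0.667, -0.296, 0.0], 0.49)]
top fluxjar [([0.675, 0.266, 0.0], 0.65)]
scene vise [([0.558, -0.113, -0.001], 0.8)]
scene end_stop [([0.632, -0.143, 0.031], 0.67), ([0.602, 0.077, 0.114], 0.47)]
scene ratchet_axis [([0.582, -0.008, 0.096], 0.83)]
scene vise_jaw []
scene handle_knob [([0.604, 0.08, 0.114], 0.91), ([0.629, -0.14, 0.03], 0.36)]
scene enclosure [([0.542, -0.307, -0.0], 0.83), ([0.516, -0.128, 0.022], 0.77), ([0.334, -0.234, -0.001], 0.77), ([0.347, -0.108, 0.001], 0.73)]
scene magnifier [([0.577, -0.466, 0.006], 0.84)]
scene multimeter
[... 403 characters left out ...]
  ]]), 'world_to_cam': array([[-0.0280543 , -0.99950994, -0.01388662, -0.0126759 ],
       [ 0.99567194, -0.02917253,  0.08824033, -0.51960684],
       [-0.0886022 , -0.011351  ,  0.99600241, -1.20216403],
       [ 0.        ,  0.        ,  0.        ,  1.        ]])}
{'intrinsics': array([[475.72883506,   0.        , 318.68552244],
       [  0.        , 475.72883506, 194.57381696],
       [  0.        ,   0.        ,   1.        ]]), 'world_to_cam': array([[-0.24830479,  0.96858822,  0.0134752 ,  0.14339457],
       [-0.63842741, -0.17409607,  0.74973396,  0.23671447],
       [ 0.72852946,  0.1775596 ,  0.66160216, -1.72581148],
       [ 0.        ,  0.        ,  0.        ,  1.        ]])}
```

View pics/top0.png

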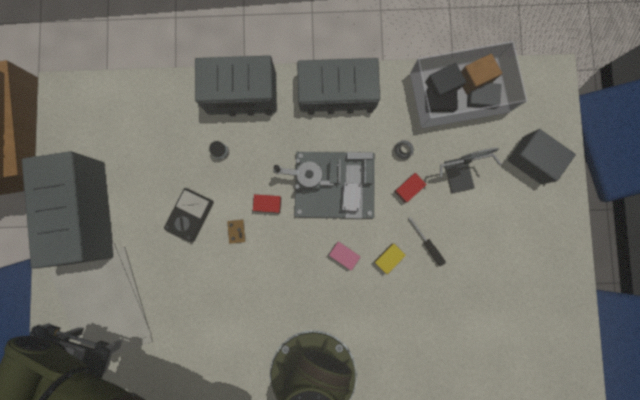

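View pics/scene0.png

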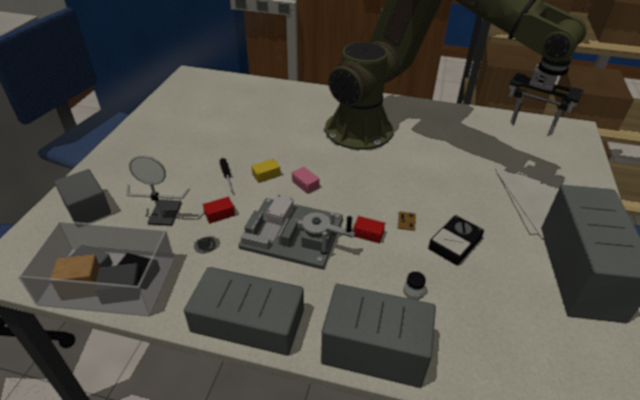

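Top view: the vice is at px (335,185), with the grey enclosure at (351,195) between the jaws. The knob is at (278,170), and there's a red look-alike at (267,204), below knob height. Next I'll take a closer look with the wrist camera.

```bash
cat > h.py <<'E'
from rig import ctrl
import cv2,numpy as np
from scipy.spatial.transform import Rotation as R
def down(a):  # tool x down, tool z horizontal at world heading a
    x=np.array([0,0,-1.]);z=np.array([np.cos(a),np.sin(a),0]);y=np.cross(z,x)
    return R.from_matrix(np.c_[x,y,z]).as_rotvec()
def wrist_px(P,pos,rot):
    c=ctrl.get_calibration("wrist");T=np.eye(4);T[:3,:3]=R.from_rotvec(rot).as_matrix();T[:3,3]=pos
    W=np.linalg.inv(T@c["tool_from_camera"]);K=np.array(c["intrinsics"])
    p=np.c_[P,np.ones(len(P))]@W.T[:,:3];v=p*[1,-1,-1]
    r=np.hypot(v[:,0],v[:,1]);th=np.arctan2(r,v[:,2])
    return np.c_[K[0,0]*th*v[:,0]/r+K[0,2],K[1,1]*th*v[:,1]/r+K[1,2]]
E
python3 - <<'E'
from h import *
s=ctrl.sense();print(R.from_rotvec(s["ee_rot"]).as_matrix().round(2))
c=ctrl.get_calibration("wrist");print(c["tool_from_camera"].round(3),np.array(c["intrinsics"]).round(1))
for a in(np.pi/2,-np.pi/2): print(a,ctrl.solve_ik([.47,-.12,.3],down(a)),ctrl.solve_ik([.6,.08,.109],down(a+np.pi/2)))
a=-np.pi/2 if ctrl.solve_ik([.47,-.12,.3],down(-np.pi/2)) is not None and abs(ctrl.solve_ik([.47,-.12,.3],down(-np.pi/2))[5])<1.6 else np.pi/2
ctrl.move_pose([.50,-.08,.3],down(a))
s=ctrl.sense();im=ctrl.camera("wrist");np.savez("w1.npz",im=im,p=s["tool_pos"],r=s["ee_rot"])
cv2.imwrite("pics/w1.png",im[:,:,::-1]);print(s["time"],s["tool_pos"],a)
for q in("vise","end_stop","ratchet_axis","vise_jaw","handle_knob","enclosure"):
    print(q,[(np.round(d["position"],4).tolist(),round(d["score"],2)) for d in ctrl.pinpoint("wrist",q)][:4])
E
```

```text
[[-0.   -0.95  0.31]
 [ 0.    0.31  0.95]
 [-1.    0.    0.  ]]
[[ 0.001  0.268 -0.963 -0.168]
 [ 0.     0.963  0.268  0.078]
 [ 1.    -0.001  0.001  0.001]
 [ 0.     0.     0.     1.   ]] [[309.7   0.  318.4]
 [  0.  309.7 193.5]
 [  0.    0.    1. ]]
1.5707963267948966 [-0.32550229  0.09961332  1.56731072  0.          1.47466861 -1.89629861] None
-1.5707963267948966 [-3.25502286e-01  9.96133231e-02  1.56731072e+00 -4.44089210e-16
  1.47466861e+00  1.24529404e+00] [ 7.20497263e-02  5.24085746e-01  1.46673994e+00 -4.44089210e-16
  1.15076697e+00  7.20497263e-02]
3.55 [ 0.50008658 -0.07940567  0.29990398] -1.5707963267948966
vise [([0.5603, -0.1126, -0.0005], 0.65), ([0.5823, -0.0083, 0.0935], 0.61)]
end_stop [([0.582, -0.0118, 0.0939], 0.68), ([0.6317, -0.1486, 0.0352], 0.59), ([0.6637, -0.2973, 0.0017], 0.45)]
ratchet_axis [([0.5817, -0.0087, 0.0918], 0.69)]
vise_jaw []
handle_knob [([0.5971, 0.0799, 0.1152], 0.68), ([0.4806, 0.3596, 0.0026], 0.37)]
enclosure [([0.5147, -0.1296, 0.0169], 0.98), ([0.3457, -0.1018, -0.0032], 0.73), ([0.5402, -0.3043, 0.0007], 0.7), ([0.3374, -0.2385, 0.0017], 0.66)]
```

View pics/w1.png

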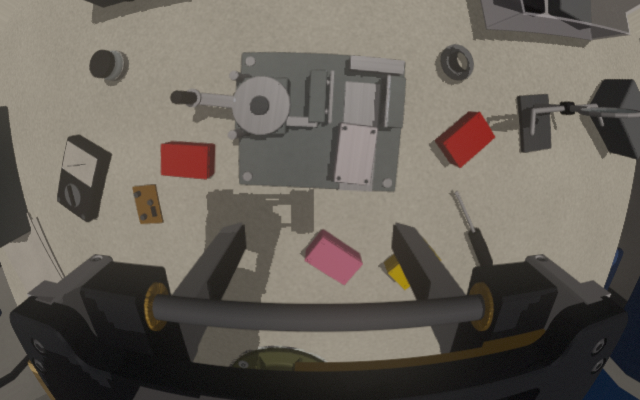

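The wrist view shows the whole vice. The bed corners are near (243,53), (405,60), (395,190) and (238,184), and the enclosure runs from (341,124) to (373,186). I'll enlarge a crop to get the pose.

```bash
python3 - <<'E'
from h import *
im=np.load("w1.npz")["im"]
cv2.imwrite("pics/w1c.png",cv2.resize(im[40:200,225:415,::-1],None,fx=3.7,fy=3.7,interpolation=cv2.INTER_CUBIC))
E
```

```text
(no output)
```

View pics/w1c.png

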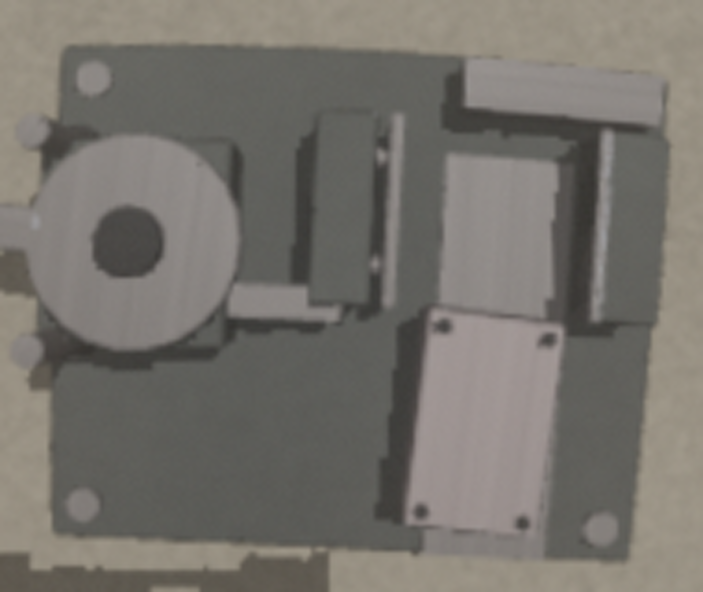

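```bash
python3 - <<'E'
from h import *
from scipy.optimize import least_squares as LS
d=np.load("w1.npz");px=lambda a:np.array(a)/3.7+[225,40]
def tf(q,P):c,s=np.cos(q[2]),np.sin(q[2]);P=np.array(P)/1e3;return np.c_[q[0]+c*P[:,0]-s*P[:,1],q[1]+s*P[:,0]+c*P[:,1],P[:,2]]
def fit(P,U,q0):
    f=lambda q:(wrist_px(tf(q,P),d["p"],d["r"])-px(U)).ravel()
    r=LS(f,q0);print(r.x.round(4),r.fun.round(1));return r.x
v=fit([[100,150,20],[-100,150,20],[-100,-90,20],[20,105,96],[70,-55,60],[0,-55,60]],[[65,45],[52,533],[630,560],[128,242],[605,130],[595,320]],[.56,-.112,0])
e=fit([[40,25,60],[40,-25,60],[-40,-25,60],[-40,25,60]],[[432,310],[563,322],[540,533],[407,522]],[.516,-.129,0])
c,s=np.cos(v[2]),np.sin(v[2]);dx=e[:2]-v[:2];print("enc in vise",c*dx[0]+s*dx[1],-s*dx[0]+c*dx[1],e[2]-v[2])
f=lambda q:(wrist_px(tf(v,[[70,31-q[0],60],[0,31-q[0],60]]),d["p"],d["r"])-px([[401,115],[392,305]])).ravel()
print("jaw closed mm",LS(f,[10]).x)
for n,p in(("axis",[20,105,96]),("stop",[75,-30,33])):print(n,tf(v,[p]))
k=np.array([.600,.079])-tf(v,[[20,105,96]])[0,:2];print("knob",np.hypot(*k),np.arctan2(k[1],k[0])-np.pi/2-v[2])
E
```

```text
[ 0.5595 -0.113  -0.0483] [-0.7 -0.7 -0.   0.7  0.6  1.   0.4 -0.5  0.2 -0.4 -0.5  0.1]
[ 0.5187 -0.1299 -0.0842] [-1.  -1.1  1.  -0.4  0.1  0.9 -0.1  0.7]
enc in vise -0.039913641316942916 -0.018852185446534043 -0.035917027734123814
jaw closed mm [13.20361866]
axis [[ 0.58452174 -0.00905347  0.096     ]]
stop [[ 0.63293711 -0.14655239  0.033     ]]
knob 0.08940352530438189 -0.12568643004021202
```

```bash
cat >> h.py <<'E'
V=np.array([.5595,-.113,-.0483])
def vw(x,y,z):
    c,s=np.cos(V[2]),np.sin(V[2]);x,y=x/1e3,y/1e3
    return np.array([V[0]+c*x-s*y,V[1]+s*x+c*y,z/1e3])
ux=np.array([np.cos(V[2]),np.sin(V[2]),0])
E
python3 - <<'E'
from h import *
ctrl.move_gripper(.2)
o=down(V[2]-np.pi/2)
ctrl.move_pose(vw(-108,-20,110),o); ctrl.move_l(vw(-108,-20,41),speed=.1)
f0=np.array(ctrl.sense()["ft_force"]);print(f0,ctrl.sense()["time"])
ctrl.move_l(vw(-18,-20,41),speed=.08)
x=-18
while x<-4:
    s=ctrl.sense();f=(np.array(s["ft_force"])-f0);print(x,(f@ux).round(2),f.round(1))
    if f@ux<-12:break
    x+=1;ctrl.move_l(vw(x,-20,41),speed=.03)
print((np.array(s["tool_pos"])-vw(0,0,0))@ux)
ctrl.move_l(vw(x-25,-20,41),speed=.1);ctrl.move_l(vw(x-25,-20,160),speed=.2)
ctrl.move_pose(vw(-60,20,300),o)
s=ctrl.sense();im=ctrl.camera("wrist");np.savez("w2.npz",im=im,p=s["tool_pos"],r=s["ee_rot"])
print(s["time"],[(np.round(d["position"],4).tolist(),round(d["score"],2)) for d in ctrl.pinpoint("wrist","enclosure")][:4],"exp",vw(35,-20,20))
for q in("handle_knob","ratchet_axis"):print(q,[(np.round(d["position"],4).tolist(),round(d["score"],2)) for d in ctrl.pinpoint("wrist",q)][:2])
cv2.imwrite("pics/w2c.png",cv2.resize(im[20:220,150:430,::-1],None,fx=2.8,fy=2.8,interpolation=cv2.INTER_CUBIC))
E
```

```text
[-0.53354528  0.05103179  0.95365544] 6.7833
-18 0.52 [ 0.5 -1.2 -0.7]
-17 0.3 [ 0.3 -0.1 -0.7]
-16 -1.24 [-1.3 -0.4 -0. ]
-15 -1.63 [-1.6  0.7 -0.7]
-14 -4.67 [-4.6  0.7  1.7]
-13 -13.77 [-13.8   0.6   9.2]
-0.01427396305469298
11.0917 [([0.3456, -0.1023, -0.0043], 0.92), ([0.5428, -0.3055, 0.0008], 0.82), ([0.5938, -0.131, 0.017], 0.73), ([0.3395, -0.2376, 0.0019], 0.67)] exp [ 0.59349356 -0.13466652  0.02      ]
handle_knob [([0.5985, 0.0801, 0.1124], 0.78), ([0.4299, 0.228, 0.0007], 0.26)]
ratchet_axis [([0.5837, -0.0084, 0.0931], 0.94)]
```

View pics/w2c.png

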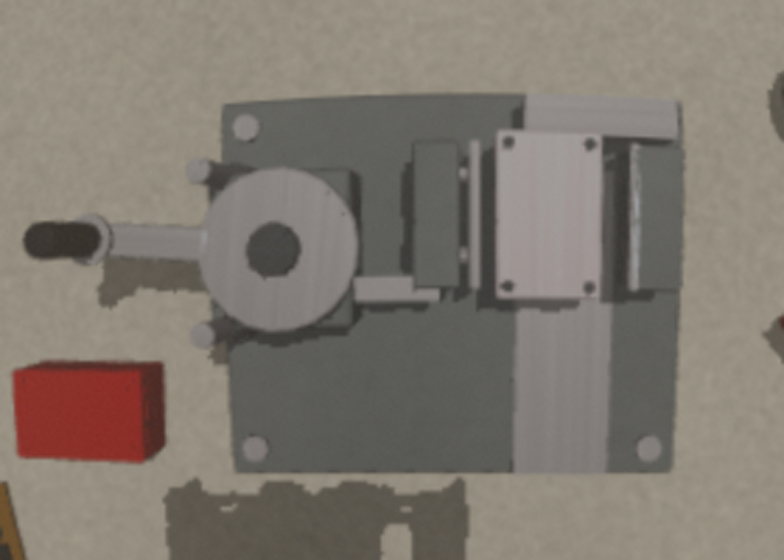

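The enclosure is home and square: its far edge meets the stop at crop (505–600,132). The knob is at (60,240) and the handle is at about -0.12 rad. Next I'll straddle the knob and do the first (idle) stroke.

```bash
cat >> h.py <<'E'
AX=np.array([.5842,-.0088]);PHI0=np.pi/2+V[2];RK=.0895
def tcp(h,z=.109):
    p=PHI0+h;return np.r_[AX+RK*np.array([np.cos(p),np.sin(p)]),z],down(p-np.pi/2)
def push(h,f0):
    s=ctrl.sense();p=PHI0+h;f=np.array(s["ft_force"])-f0
    return -f[:2]@[-np.sin(p),np.cos(p)],f[:2]@[np.cos(p),np.sin(p)]
def sweep(h0,h1,f0,step,speed,stop,quiet=False):
    h=h0;log=[];sg=np.sign(h1-h0)
    while abs(h1-h)>1e-6:
        h=h+sg*min(step,abs(h1-h));p,o=tcp(h);ctrl.move_l(p,o,speed=speed)
        a,b=push(h,f0);log.append((round(h,3),round(a,1)))
        if sg*a>stop:break
    print(*log,"t",ctrl.sense()["time"]);return h
E
python3 - <<'E'
from h import *
h=-.115
ctrl.move_gripper(.3)
p,o=tcp(h,.2);ctrl.move_pose(p,o)
f0=np.array(ctrl.sense()["ft_force"]);np.save("f0.npy",f0)
ctrl.move_l(tcp(h)[0],speed=.08);print("low",np.array(ctrl.sense()["ft_force"])-f0)
ctrl.move_gripper(.2);print("shut",np.array(ctrl.sense()["ft_force"])-f0,ctrl.sense()["width"])
h=sweep(h,-.52,f0,.1,.08,6)
h=sweep(h,.45,f0,.08,.06,14)
np.save("hh.npy",h)
E
```

```text
low [-0.54606584  1.00383245 -1.30156727]
shut [-0.07929162 -0.01786099 -0.47616813] 0.20058767920724507
(np.float64(-0.215), np.float64(-0.3)) (np.float64(-0.315), np.float64(-0.8)) (np.float64(-0.415), np.float64(1.8)) (np.float64(-0.515), np.float64(-0.4)) (np.float64(-0.52), np.float64(-0.1)) t 15.6917
(np.float64(-0.44), np.float64(3.3)) (np.float64(-0.36), np.float64(5.2)) (np.float64(-0.28), np.float64(5.9)) (np.float64(-0.2), np.float64(5.3)) (np.float64(-0.12), np.float64(5.5)) (np.float64(-0.04), np.float64(5.8)) (np.float64(0.04), np.float64(5.4)) (np.float64(0.12), np.float64(6.6)) (np.float64(0.2), np.float64(6.5)) (np.float64(0.28), np.float64(6.0)) (np.float64(0.36), np.float64(6.8)) (np.float64(0.44), np.float64(6.5)) (np.float64(0.45), np.float64(7.6)) t 19.1417
```

```bash
python3 - <<'E'
from h import *
f0=np.load("f0.npy");h=float(np.load("hh.npy"))
h=sweep(h,-.54,f0,.25,.12,6)
h=sweep(h,.45,f0,.08,.07,9.5)
np.save("hh.npy",h)
s=ctrl.sense();print(s["tool_pos"],s["width"])
E
```

```text
(np.float64(0.2), np.float64(-0.2)) (np.float64(-0.05), np.float64(-0.9)) (np.float64(-0.3), np.float64(4.9)) (np.float64(-0.54), np.float64(-0.5)) t 20.7333
(np.float64(-0.46), np.float64(-2.8)) (np.float64(-0.38), np.float64(0.5)) (np.float64(-0.3), np.float64(4.7)) (np.float64(-0.22), np.float64(5.3)) (np.float64(-0.14), np.float64(5.8)) (np.float64(-0.06), np.float64(6.5)) (np.float64(0.02), np.float64(6.3)) (np.float64(0.1), np.float64(5.8)) (np.float64(0.18), np.float64(5.7)) (np.float64(0.26), np.float64(6.1)) (np.float64(0.34), np.float64(6.2)) (np.float64(0.42), np.float64(6.0)) (np.float64(0.45), np.float64(6.5)) t 23.9833
[0.55023355 0.07358017 0.10928592] 0.20038533143562537
```

```bash
python3 - <<'E'
from h import *
f0=np.load("f0.npy");h=float(np.load("hh.npy"))
h=sweep(h,-.54,f0,.25,.12,6)
h=sweep(h,.45,f0,.06,.06,9.5)
np.save("hh.npy",h)
E
```

```text
(np.float64(0.2), np.float64(-0.6)) (np.float64(-0.05), np.float64(0.4)) (np.float64(-0.3), np.float64(5.5)) (np.float64(-0.54), np.float64(-0.2)) t 25.575
(np.float64(-0.48), np.float64(-1.1)) (np.float64(-0.42), np.float64(-0.5)) (np.float64(-0.36), np.float64(3.8)) (np.float64(-0.3), np.float64(4.9)) (np.float64(-0.24), np.float64(5.8)) (np.float64(-0.18), np.float64(6.3)) (np.float64(-0.12), np.float64(6.1)) (np.float64(-0.06), np.float64(6.1)) (np.float64(-0.0), np.float64(7.0)) (np.float64(0.06), np.float64(7.4)) (np.float64(0.12), np.float64(6.5)) (np.float64(0.18), np.float64(6.2)) (np.float64(0.24), np.float64(6.2)) (np.float64(0.3), np.float64(8.1)) (np.float64(0.36), np.float64(8.1)) (np.float64(0.42), np.float64(9.1)) (np.float64(0.45), np.float64(8.7)) t 29.825
```

```bash
python3 - <<'E'
from h import *
f0=np.load("f0.npy");h=float(np.load("hh.npy"))
h=sweep(h,-.54,f0,.25,.12,6)
h=sweep(h,-.30,f0,.06,.06,9.8)
h=sweep(h,-.10,f0,.04,.05,9.8)
np.save("hh.npy",h)
E
```

```text
(np.float64(0.2), np.float64(0.1)) (np.float64(-0.05), np.float64(0.2)) (np.float64(-0.3), np.float64(6.6)) (np.float64(-0.54), np.float64(-1.4)) t 31.4167
(np.float64(-0.48), np.float64(-1.3)) (np.float64(-0.42), np.float64(-1.1)) (np.float64(-0.36), np.float64(5.3)) (np.float64(-0.3), np.float64(8.4)) t 32.4167
(np.float64(-0.26), np.float64(8.5)) (np.float64(-0.22), np.float64(9.7)) (np.float64(-0.18), np.float64(10.7)) t 33.1667
```

```bash
python3 - <<'E'
from h import *
f0=np.load("f0.npy");h=float(np.load("hh.npy"))
h=sweep(h,-.10,f0,.04,.05,11.5)
ctrl.dwell(.3);print(push(h,f0),[round(push(h,f0)[0],1) for _ in range(3)])
# relieve the push, then open and leave straight up
p,o=tcp(h-.015);ctrl.move_l(p,o,speed=.05);print("relieved",push(h,f0))
ctrl.move_gripper(.3);ctrl.move_l(np.r_[p[:2],.22],speed=.15)
ctrl.move_pose(vw(-60,20,300),down(V[2]-np.pi/2))
s=ctrl.sense();im=ctrl.camera("wrist");print(s["time"])
for q in("enclosure","handle_knob"):print(q,[(np.round(d["position"],4).tolist(),round(d["score"],2)) for d in ctrl.pinpoint("wrist",q)][:4])
print(vw(35,-30,20))
cv2.imwrite("pics/w3c.png",cv2.resize(im[20:220,150:430,::-1],None,fx=2.8,fy=2.8,interpolation=cv2.INTER_CUBIC))
E
```

```text
(np.float64(-0.14), np.float64(10.6)) (np.float64(-0.1), np.float64(11.1)) t 33.6667
(np.float64(11.224042983628673), np.float64(0.7177253680611393)) [np.float64(11.2), np.float64(11.2), np.float64(11.2)]
relieved (np.float64(9.961591482495754), np.float64(-0.18165172678549313))
36.55
enclosure [([0.5937, -0.1403, 0.0157], 0.9), ([0.3444, -0.1011, -0.0005], 0.88), ([0.3388, -0.238, -0.002], 0.88), ([0.5075, 0.1281, -0.0018], 0.81)]
handle_knob [([0.6047, 0.0784, 0.1148], 0.8)]
[ 0.59301075 -0.14465486  0.02      ]
```

View pics/w3c.png

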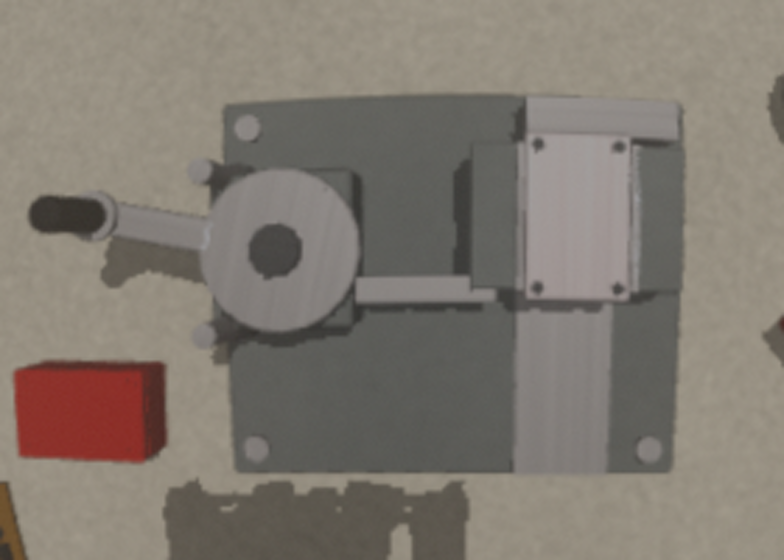

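The jaw is closed on the enclosure with its face at crop (522,215), and the box lies against the fixed jaw at (632,215). I want to check the seam at the end stop from above before handing in.

```bash
python3 - <<'E'
from h import *
p=vw(15,-25,160);ctrl.move_pose(p,down(V[2]-np.pi/2))
s=ctrl.sense();im=ctrl.camera("wrist");print(s["time"])
np.savez("w4.npz",im=im,p=s["tool_pos"],r=s["ee_rot"])
u=wrist_px(np.array([vw(75,-30,46),vw(75,-6,46),vw(75,-30,60)]),s["tool_pos"],s["ee_rot"]);print(u)
c=u[0].astype(int);x0,y0=max(c[0]-70,0),max(c[1]-50,0);print(x0,y0)
cv2.imwrite("pics/w4c.png",cv2.resize(im[y0:y0+110,x0:x0+140,::-1],None,fx=5,fy=5,interpolation=cv2.INTER_CUBIC))
E
```

```text
37.4
[[324.60386751 129.6366029 ]
 [298.25627708 129.69817292]
 [324.94041967 130.69640701]]
254 79
```

View pics/w4c.png

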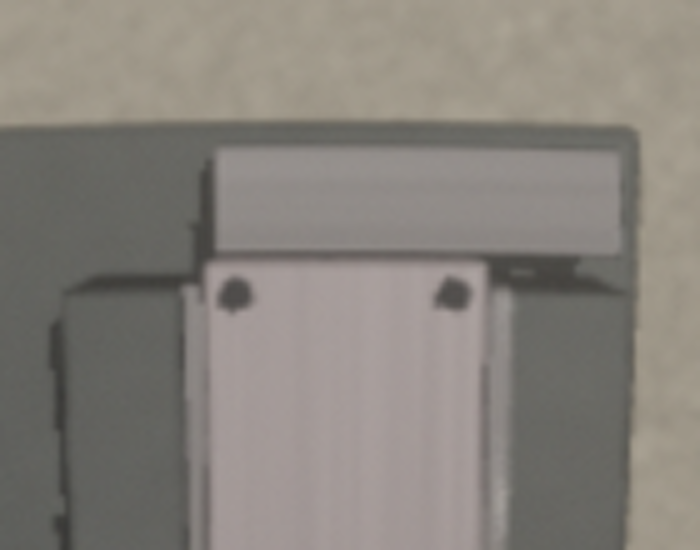

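```bash
python3 - <<'E'
from h import *
ctrl.move_l(vw(15,-25,260),speed=.2);ctrl.hand_in();print(ctrl.sense()["time"])
E
```

```text
the job is handed in; nothing more can be done
the job is handed in; nothing more can be done
```

The enclosure is home against the end stop and clamped in the vice, and the job is handed in. The last clock reading was 37.4 s of the 67 s, just before the final lift.

- **Sliding it home:** I pushed the enclosure squarely along the bed with two fingers until the force rose to about 14 N. That was within about 1 mm of where the stop was expected.
- **Closing the vice:** I straddled the knob and worked only the handle: three full strokes and one partial stroke. The idle push was about 6 N. I stopped at 11.2 N, about 5 N above idle.
- **Grip estimate:** The push force suggests about 45 N of grip, while the jaw travel after contact suggests about 30 N. They don't agree closely, but both are inside the 20–60 N range and below the 70 N crush limit.
- **Last checks:** After I let go, a close view showed the enclosure between both jaws and square. The far end was within about 0.5 mm of the stop, which is the accuracy of that measurement.
- **Other things on the bench:** I noticed no contact with them and nothing looked moved, but I did not re-measure each one. The robot was clear of everything at hand-in.

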